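# Fit the stop bar to the paper trimmer

### The arm

A 6-joint arm with a two-finger parallel gripper is mounted at the origin on the work surface. World frame = base frame: x ahead of the robot, y to its left, z up, the work surface at z = 0. Lengths are in mm, angles in rad, forces in N, time in s.
With the tool pointing down it reaches from about 325 to 900 mm from the base axis. Payload 6.1 kg.
Tool frame: the origin (TCP) lies on the centre line of the jaws, within the pads' length; the fingertips stand 14 mm ahead of it and the grasp point (between the pads) lies 5 mm behind it (manip.tips_ahead is the z of the fingertips in the tool frame, in mm); z points along the fingers, y is the line along which they close (so a half turn about z gives the same grasp; the last joint's range is limited). The gripper opens to 87 mm and grips with 3 to 60 N. Pads are 19 mm wide; open, the fingers measure 117 mm over their backs; the gripper's body (75 mm by 190 mm) begins 51 mm behind the grasp point.
Start: joints at [1.17, 0.22, 1.526, -0, 1.395, -0.126], TCP at [169.595, 601.542, 236.538] pointing down, gripper open.
Joint ranges: [-2.98, 2.98], [-0.91, 2.08], [0.09, 2.57], [-1.24, 4.39], [0.2, 2.65], [-2.68, 2.68]. Speed limits (rad/s): [2.57, 2.57, 3.01, 3.14, 3.14, 3.14].

### API

Orientations are given as a rotation vector (axis times angle).
In Python, from cell import manip gives the robot as it stands.
- The arm moves only by the shell command python3 -m inch 'ROWS' [FORCE]. ROWS is JSON, a list of rows, each a list of 3 entries, a list of its own where there are three numbers: the shift along the tool's x, y, z in m, then the turn, a rotation vector about the tool's x, y, z in rad, then the gripper's target within -1 to 1 (fully open at 1, half-way at 0, shut at -1). A call has 1 to 10 rows; each row is the pose to reach, as a shift and turn from the pose commanded when the call began, along the tool's axes at that moment; what a row does not reach only later rows make up. A row lasts 1/12 s, in which the tool goes at most 41.7 mm and 7.16 degrees, less where a joint would pass 70% of its speed; a pose out of reach is approached as far as the arm can. A call with a gripper value outside its range is refused whole. The fingers move at their own pace and stop on an object; FORCE is the grip in N (left out, the last holds). Time passes only in rows, so rows that repeat a pose let the fingers close. It gives the time, the measured TCP pose, the force, the opening and the grip force at its end, in the units of the state.
- manip.state(): the state, without advancing time (a new reading comes with each control period).
- manip.get_image(name): name is "scene" or "top" or "wrist"; returns a dict with "img" (384x512x3 uint8, red, green, blue), "intrinsics" (3x3 intrinsics, pixels), "R" (3x3) and "t" (3): a world point X has camera coordinates R X + t. Camera axes: x right, y down, z forward; pixel columns grow to the right and rows downward; lengths in mm; the calibration is good to about 2 mm. A picture is of the moment at which its call begins. There is no depth.
- manip.job_done(): hands the job in; it is judged then, once.
The state is a dict: "t": time; "joints": joint angles; "joint_vel": joint speeds; "tau": joint torques, N m; "eef_pos": TCP position; "ee_rot": TCP orientation; "wrist_force": force on the tool from outside, world axes, zero at the start; "ft_torque": the same for the moment, N m; "finger_gap": opening from 0.0 (shut) to 1.0 (fully open); "grip_force": force on a finger pad.
Only numpy, scipy, OpenCV 4.12 (cv2) and the standard library are available. Lean on these libraries where they do the work, as an engineer would, in place of code of your own. Each camera call takes 0.05 s, during which the arm holds its last target. There are 200 camera calls.

### The job

Take the aluminium stop bar out of its wooden rest and slide it, wedge end first, into the socket on the paper trimmer until it is fully home against the end of the socket. Only then turn the wing screw on top of the socket clockwise until it stops tight. The bar can be lifted only by its middle but must be pushed home by its tail, so put it down on the board and take it again; leave the round rod in the other rest and the eraser on the board where they are.

Things in the scene. Friction and masses are not known exactly. Their poses are not given: they have to be found in the camera images.
- bar: stop bar: square-edged bare aluminium, 150 mm long (x), 20 wide (y), 24 high (z), about 0.2 kg. Origin: centre of its underside. The nose (+x) tapers, seen from above, like a wedge from 20 to 9 mm wide over its last 18 mm; the tail (-x) is square with a dark dot on top. It lies in one of two identical wooden rests; the other holds a round rod, not wanted.
- bar_nose (a point): tip of the bar's wedge end, at the level of its underside; axes as the bar's.
- bar_tail (a point): middle of the bar's square end, at the level of its underside; axes as the bar's.
- rest: fixed wooden rest, 180 (x) x 50 mm, origin under its centre. The bar lies along its x, nose to +x, underside 10 mm above the table. Its two end blocks, 52 mm long and 38 high (4 higher than the bar), enclose the bar's ends; only the middle 76 mm are open at both sides for gripping, with an 18 mm wide strip under the bar.
- trimmer: paper trimmer, fixed: grey board 290 (x) x 220 (y) mm, top 16 mm above the table. Origin: under the board's centre. +x: direction in which the bar is slid in. A dark steel socket stands on it along y = 0, from x = 20 to 137 mm, 46 wide, top 52 mm above the table. The board before it (x = -145 to 20) is flat and free. A cutting rail (45 mm high) lies at y = -86 to -108.
- socket_mouth (a point): centre of the socket's mouth at floor level (trimmer x = 20, z = 16 mm); axes as the trimmer's. The channel is 22.4 mm wide, 26 high, its floor is the board. Its first 15 mm are open above, between 20 mm high lips that flare to about 31 mm apart.
- socket_end (a point): centre of the channel's end wall at floor level (trimmer x = 125, z = 16 mm), which the nose touches when the bar is home; 45 mm of the bar then still stand out of the mouth. Axes as the trimmer's.
- wing (a joint): angle of the bare steel wing screw on top of the socket, rad: grows as it turns clockwise seen from above; starts between 0 and 0.5, stops tight at 2.4. Stiff (0.05 N m); stays where it is left and does not sink as it turns.
- wing_grip (a point): centre of the wing screw's upright blade, on its axis (trimmer x = 90, y = 0), 74 mm above the table. The blade is 40 mm long (this x), 10 thick (this y), from 61 to 87 mm above the table; it lies along the trimmer's x at joint 0. Under it: a collar 26 mm across, up to 57 mm; the socket's top, 52 mm.
- round_rod: bystander, to be left alone: round steel rod, 146 mm long, 20 mm thick, in the other rest.
- eraser: bystander, to be left alone: white eraser, 42 x 18 x 12 mm, on the trimmer board near x = -100, y = 84 mm.
Things that resemble listed ones, but are neither listed nor needed, are in the scene too. What is shaped like the bar but orange is not meant.

How it is judged:
By the outcome, as a careful person would: the job done as asked, in the order asked, and still so for the second after the job is handed in, with the robot touching nothing.
It also fails if it takes over 64 s, if anything falls off the work surface, if the arm or the gripper's body presses on something with over 40 N, if the wrist force passes 120 N, or if a joint passes its speed limit or range.

## Working session

There is one attempt and no reset: what is moved stays moved. The work goes in short steps, Python scripts to look and compute and a shell command to move; the robot and the scene stay as the last step left them, time stands still between calls to the robot, and variables do not carry over. Pictures are saved under pics/ and viewed, at most 10 in all, crops included, and the job is handed in when it is done.

```bash
mkdir -p pics; ls; python3 - <<'E'
from cell import manip
import cv2,numpy as np
ims=[]
for n in("top","scene"):
    d=manip.get_image(n); cv2.imwrite(f"pics/{n}0.png",d["img"][:,:,::-1]); np.savez(f"pics/{n}0.npz",**d)
    big=cv2.resize(d["img"][:,:,::-1],(800,600),interpolation=cv2.INTER_CUBIC); cv2.imwrite(f"pics/{n}0b.png",big)
    print(n,d["intrinsics"].round(1).tolist(),d["R"].round(3).tolist(),d["t"].round(1))
s=manip.state();print({k:np.round(v,3).tolist() for k,v in s.items()},manip.tips_ahead)
E
```

```text
pics
top [[462.8, 0.0, 252.5], [0.0, 462.8, 199.5], [0.0, 0.0, 1.0]] [[0.017, -1.0, 0.016], [-0.987, -0.019, -0.162], [0.162, -0.013, -0.987]] [  30.3  440.2 1357.2]
scene [[347.4, 0.0, 257.4], [0.0, 347.4, 186.9], [0.0, 0.0, 1.0]] [[0.471, 0.882, -0.012], [0.47, -0.262, -0.843], [-0.747, 0.392, -0.538]] [-237.4 -123.8 1141.8]
{'t': 0.1, 'joints': [1.17, 0.221, 1.527, -0.0, 1.395, -0.126], 'joint_vel': [-0.001, -0.003, -0.002, 0.001, 0.0, 0.001], 'tau': [-0.0, -49.595, -38.852, 0.07, 0.051, -0.0], 'eef_pos': [169.393, 601.053, 235.551], 'ee_rot': [-0.43, -3.112, 0.003], 'wrist_force': [-0.204, 0.046, 0.797], 'ft_torque': [0.008, 0.02, -0.007], 'grip_force': 0.0, 'finger_gap': 1.001} 14.0
```

View pics/top0b.png

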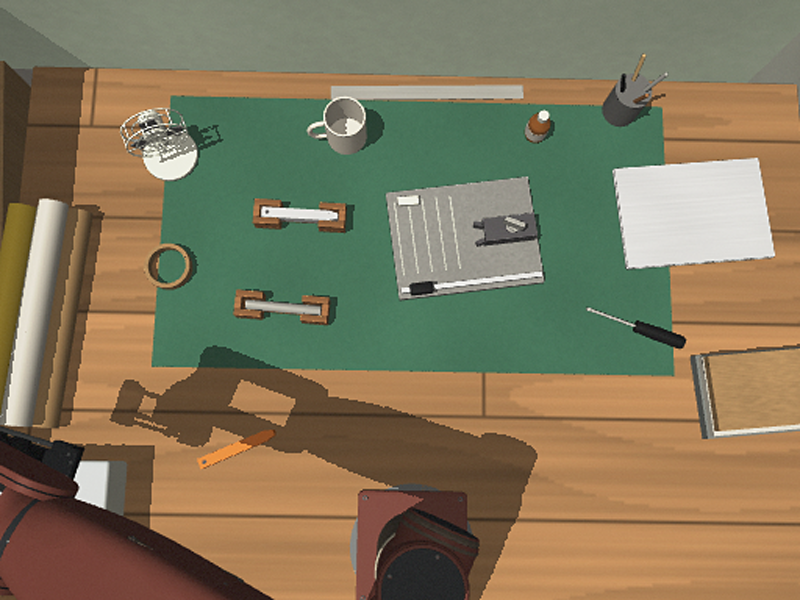

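View pics/scene0b.png

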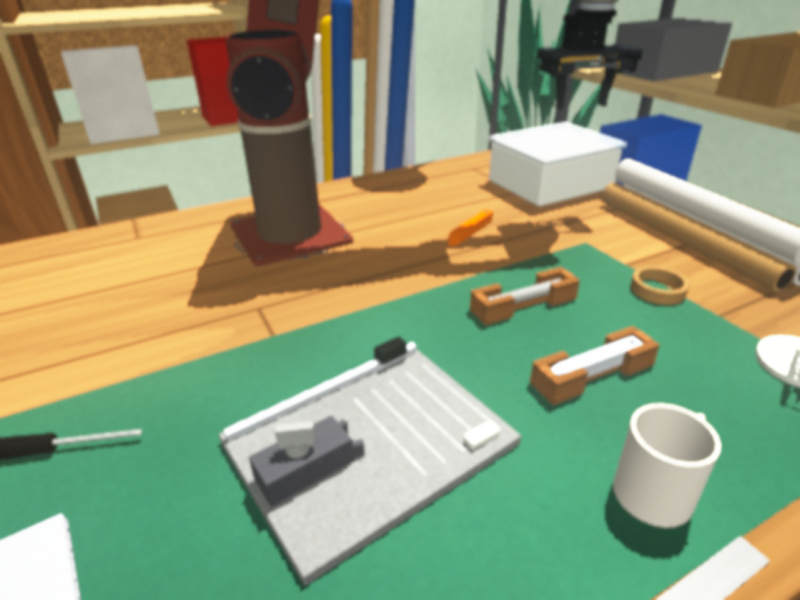

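In the top picture (800×600 scale), three things could be taken for the bar:
- Square-edged bar with a dark dot, in the rest at (300,214). This is my choice.
- Round rod in the other rest at (284,307).
- Orange lookalike at (236,449).

The trimmer's mouth is at about (477,232) and its wing screw at (516,226). Next I'll check the choice in a close crop.

```bash
python3 - <<'E'
import cv2,numpy as np
im=cv2.imread("pics/top0.png")
a=im[120:156,156:228]; b=im[110:195,244:352]
a=cv2.resize(a,None,fx=7,fy=7,interpolation=cv2.INTER_CUBIC)   # 504x252
b=cv2.resize(b,None,fx=4,fy=4,interpolation=cv2.INTER_CUBIC)   # 432x340
o=np.zeros((600,520,3),np.uint8); o[:252,:504]=a; o[256:596,:432]=b
cv2.imwrite("pics/crop1.png",o)
E
```

```text
(no output)
```

View pics/crop1.png

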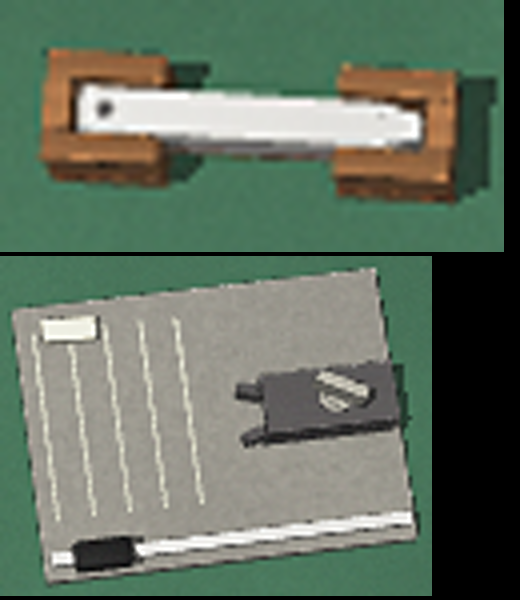

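```bash
cat > h.py <<'E'
import numpy as np
from scipy.spatial.transform import Rotation as Ro
def ray(d,uv,z):
    R,t,K=d["R"],d["t"],d["intrinsics"]; c=-R.T@t
    v=R.T@np.linalg.solve(K,[*uv,1.]); return c+v*(z-c[2])/v[2]
def proj(d,X):
    p=d["intrinsics"]@(d["R"]@np.asarray(X,float)+d["t"]); return p[:2]/p[2]
def tool(target,ax,s):
    "shift in tool axes (m) and z-turn (rad) to bring TCP to target, tool down, with tool y along angle ax (mod pi)"
    R=Ro.from_rotvec(s["ee_rot"]); y=R.as_matrix()[:,1]
    sh=R.inv().apply(np.array(target)-s["eef_pos"])/1000
    cur=np.arctan2(y[1],y[0]); dz=(ax-cur+np.pi/2)%np.pi-np.pi/2
    return sh.round(4), round(-dz,4)   # tool z down
E
python3 - <<'E'
import numpy as np; from h import *; from cell import manip
d=np.load("pics/top0.npz")
f=lambda p,s,o:((p[0]+.5)/s-.5+o[0],(p[1]+.5)/s-.5+o[1])
A=lambda p,z:ray(d,f(p,7,(156,120)),z)
B=lambda p,z:ray(d,f((p[0],p[1]-256),4,(244,110)),z)
t,n=A((77,107),34),A((421,127),34); print("bar",t,n,np.linalg.norm(n-t),(t+n)/2,np.arctan2(*(n-t)[1::-1]))
print("dot",A((105,108),34))
c=[B(p,16) for p in((12,311),(376,268),(415,536),(47,574))]
print(np.round(c,1))
loc=np.array([[-145,110],[145,110],[145,-110],[-145,-110]],float)
P=np.array(c)[:,:2]; q=P-P.mean(0)
th=np.angle(np.sum((q[:,0]+1j*q[:,1])*(loc[:,0]-1j*loc[:,1])))
print("trimmer",P.mean(0),th,[np.linalg.norm(P[i]-P[i-1]) for i in range(4)])
w=[B(p,87) for p in((321,375),(366,394))]; print("wing",w,(w[0]+w[1])/2,np.arctan2(*(w[1]-w[0])[1::-1]))
C=P.mean(0);e=np.array([np.cos(th),np.sin(th)]);print("wing pred",C+90*e,"mouth",C+20*e)
m=(t+n)/2
print(tool([m[0],m[1],150],np.arctan2(*(n-t)[1::-1])+np.pi/2,manip.state()))
E
```

```text
bar [635.99382106 305.78709952  34.        ] [630.17081469 154.66678435  34.        ] 151.23246033088512 [633.08231788 230.22694194  34.        ] -1.6093095277088278
dot [635.80595084 293.50804888  34.        ]
[[ 684.3   60.5   16. ]
 [ 726.1 -226.2   16. ]
 [ 510.5 -253.6   16. ]
 [ 475.1   29.8   16. ]]
trimmer [599.00091528 -97.37058163] -1.435745335302528 [np.float64(211.42537030238103), np.float64(289.76110674987524), np.float64(217.24130212589708), np.float64(285.5249987905379)]
wing [array([ 615.97693792, -169.78674614,   87.        ]), array([ 602.11717659, -203.09265608,   87.        ])] [ 609.04705725 -186.43970111   87.        ] -1.9651345094787607
wing pred [ 611.11859073 -186.55108366] mouth [ 601.69373204 -117.18847097]
(array([-0.5469, -0.2309,  0.0858]), np.float64(1.3345))
```

```bash
R='[[-0.547,-0.231,0.04],[0,0,1.335],1]'; python3 -m inch '[[[-0.547,-0.231,0.04],[0,0,1.335],1],[[-0.547,-0.231,0.04],[0,0,1.335],1],[[-0.547,-0.231,0.04],[0,0,1.335],1],[[-0.547,-0.231,0.04],[0,0,1.335],1],[[-0.547,-0.231,0.04],[0,0,1.335],1],[[-0.547,-0.231,0.04],[0,0,1.335],1],[[-0.547,-0.231,0.04],[0,0,1.335],1],[[-0.547,-0.231,0.04],[0,0,1.335],1],[[-0.547,-0.231,0.04],[0,0,1.335],1],[[-0.547,-0.231,0.04],[0,0,1.335],1]]' 30
python3 - <<'E'
from h import *; from cell import manip
print(tool([633,230,180],-1.609+np.pi/2,manip.state()))
E
```

```text
t: 0.93
eef_pos: [495.4, 340.3, 208.0]
ee_rot: [-2.177, -2.265, 0.001]
wrist_force: [1.1, 1.3, -0.0]
finger_gap: 1.002
grip_force: 0.0
(array([-0.1156,  0.1331,  0.028 ]), np.float64(0.078))
```

```bash
python3 -m inch '[[[0,0,0],[0,0,0],1],[[0,0,0],[0,0,0],1]]'
python3 - <<'E'
from h import *; from cell import manip
print(tool([633,230,180],-1.609+np.pi/2,manip.state()))
E
```

```text
t: 1.1
eef_pos: [495.6, 339.9, 207.6]
ee_rot: [-2.174, -2.268, 0.002]
wrist_force: [-0.4, 0.6, -0.8]
finger_gap: 1.002
grip_force: 0.0
(array([-0.1156,  0.1327,  0.0275]), np.float64(0.0805))
```

```bash
python3 -m inch '[[[-0.116,0.133,0.027],[0,0,0.08],1],[[-0.116,0.133,0.027],[0,0,0.08],1],[[-0.116,0.133,0.027],[0,0,0.08],1],[[-0.116,0.133,0.027],[0,0,0.08],1],[[-0.116,0.133,0.027],[0,0,0.08],1],[[-0.116,0.133,0.027],[0,0,0.08],1],[[-0.116,0.133,0.027],[0,0,0.08],1]]'
python3 - <<'E'
from h import *; from cell import manip; import cv2
d=manip.get_image("wrist"); np.savez("pics/w1.npz",**d)
cv2.imwrite("pics/w1.png",cv2.resize(d["img"][:,:,::-1],(768,576),interpolation=cv2.INTER_CUBIC))
s=manip.state();print(s["eef_pos"],s["ee_rot"],s["joints"], proj(d,[633,230,34]))
E
```

```text
t: 1.68
eef_pos: [631.5, 233.1, 180.8]
ee_rot: [-2.257, -2.183, 0.002]
wrist_force: [-0.5, 1.2, -0.2]
finger_gap: 1.0
grip_force: 0.0
[631.19236244 233.74752207 181.27555207] [-2.25603594e+00 -2.18429354e+00  9.81572530e-04] [2.37189032e-01 3.74155046e-01 1.44280558e+00 9.12792025e-04
 1.32587888e+00 2.69278336e-01] [251.61579466 189.22031335]
```

View pics/w1.png

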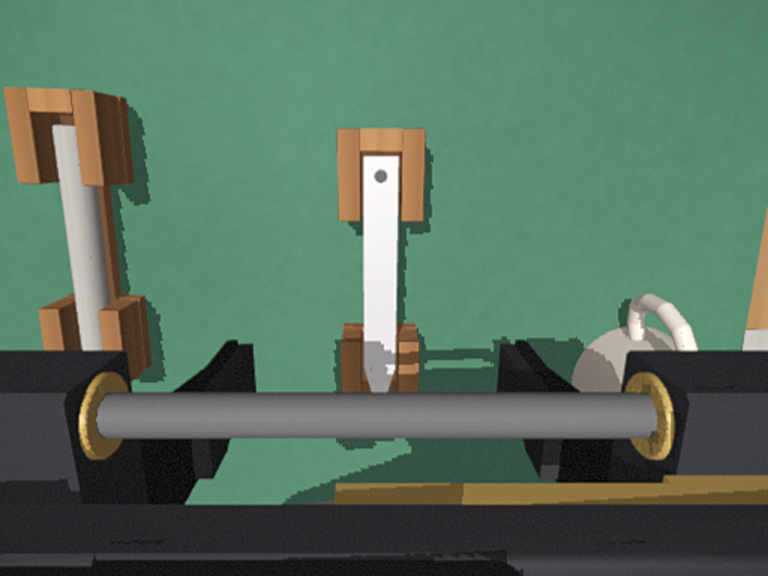

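```bash
python3 - <<'E'
from h import *; from cell import manip
d=np.load("pics/w1.npz"); W=lambda p:ray(d,((p[0]+.5)/1.5-.5,(p[1]+.5)/1.5-.5),34)
a=(W((363,156))+W((399,156)))/2; b=(W((366,320))+W((396.5,320)))/2; dot=W((381,176))
print(W((363,156)),W((399,156)),a,b,dot); h=b-a; th=np.arctan2(h[1],h[0]); m=a+75*h/np.linalg.norm(h); print(th,m)
print(tool([m[0],m[1],150],th+np.pi/2,manip.state()))
E
```

```text
[626.95598508 306.41305938  34.        ] [647.67602126 305.74215167  34.        ] [637.31600317 306.07760552  34.        ] [634.5140472  206.57395154  34.        ] [636.98313988 294.86629515  34.        ]
-1.5989482147695182 [635.20489046 231.10732339  34.        ]
(array([-0.0025,  0.0041,  0.0313]), np.float64(-0.0042))
```

The wrist picture shows the bar's tail corners at (363,156) and (399,156), its dot at (381,176) and its nose near (378,392). It lies centred in its rest and confirms the choice. I'll descend and grip.

```bash
python3 -m inch '[[[-0.0025,0.004,0.03],[0,0,-0.004],1],[[-0.0025,0.004,0.07],[0,0,-0.004],0.5],[[-0.0025,0.004,0.105],[0,0,-0.004],0.2],[[-0.0025,0.004,0.13],[0,0,-0.004],0],[[-0.0025,0.004,0.145],[0,0,-0.004],0],[[-0.0025,0.004,0.155],[0,0,-0.004],0],[[-0.0025,0.004,0.155],[0,0,-0.004],0],[[-0.0025,0.004,0.155],[0,0,-0.004],0]]' 40
python3 -m inch '[[[0,0,0],[0,0,0],-1],[[0,0,0],[0,0,0],-1],[[0,0,0],[0,0,0],-1],[[0,0,0],[0,0,0],-1],[[0,0,0],[0,0,0],-1],[[0,0,0],[0,0,0],-1]]' 40
```

```text
t: 2.4
eef_pos: [636.8, 230.6, 27.8]
ee_rot: [2.253, 2.189, 0.002]
wrist_force: [0.2, 0.9, 0.3]
finger_gap: 0.559
grip_force: 0.0
t: 2.9
eef_pos: [635.5, 229.7, 27.3]
ee_rot: [-2.254, -2.186, 0.002]
wrist_force: [-5.7, 0.3, 6.8]
finger_gap: 0.228
grip_force: 40.0
```

```bash
python3 -m inch '[[[0,0,-0.01],[0,0,0],-1],[[0,0,-0.03],[0,0,0],-1],[[0,0,-0.06],[0,0,0],-1],[[0,0,-0.09],[0,0,0],-1],[[0,0,-0.12],[0,0,0],-1],[[0,0,-0.12],[0,0,0],-1],[[0,0,-0.12],[0,0,0],-1]]'
python3 - <<'E'
from h import *; from cell import manip
C=np.array([599,-97.4]);th=-1.4357;e=np.array([np.cos(th),np.sin(th)])
p=C-78*e; print(p,tool([*p,147],th+np.pi/2,manip.state()))
E
```

```text
t: 3.48
eef_pos: [638.6, 229.9, 150.4]
ee_rot: [2.252, 2.185, 0.009]
wrist_force: [0.2, -0.3, -0.6]
finger_gap: 0.224
grip_force: 40.0
[588.49451066 -20.11070777] (array([-0.2514, -0.0425,  0.0027]), np.float64(-0.1652))
```

```bash
python3 -m inch '[[[-0.03,-0.005,0],[0,0,-0.02],-1],[[-0.06,-0.01,0],[0,0,-0.04],-1],[[-0.09,-0.015,0],[0,0,-0.06],-1],[[-0.12,-0.02,0],[0,0,-0.08],-1],[[-0.15,-0.025,0],[0,0,-0.1],-1],[[-0.18,-0.03,0],[0,0,-0.12],-1],[[-0.21,-0.035,0],[0,0,-0.14],-1],[[-0.24,-0.04,0],[0,0,-0.165],-1],[[-0.251,-0.043,0.002],[0,0,-0.165],-1],[[-0.251,-0.043,0.002],[0,0,-0.165],-1]]'
python3 -m inch '[[[0,0,0],[0,0,0],-1],[[0,0,0],[0,0,0],-1],[[0,0,0],[0,0,0],-1]]'
python3 - <<'E'
from h import *; from cell import manip; import cv2
for n in("wrist","scene"):
    d=manip.get_image(n); np.savez(f"pics/{n}2.npz",**d); cv2.imwrite(f"pics/{n}2.png",d["img"][:,:,::-1])
a=cv2.imread("pics/wrist2.png");b=cv2.imread("pics/scene2.png")
cv2.imwrite("pics/pair2.png",np.hstack([cv2.resize(a,(400,300)),cv2.resize(b[150:384,130:442],(400,300))]))
C=np.array([599,-97.4]);th=-1.4357;e=np.array([np.cos(th),np.sin(th)])
p=C-78*e; s=manip.state();print(s["eef_pos"],tool([*p,33],th+np.pi/2,s),s["finger_gap"])
E
```

```text
t: 4.32
eef_pos: [584.2, -22.6, 142.6]
ee_rot: [-2.07, -2.36, 0.004]
wrist_force: [0.4, 0.3, -1.4]
finger_gap: 0.221
grip_force: 40.0
t: 4.57
eef_pos: [585.9, -18.7, 144.2]
ee_rot: [-2.065, -2.367, -0.0]
wrist_force: [0.4, 0.5, -0.9]
finger_gap: 0.223
grip_force: 40.0
[586.04231617 -18.7957953  144.37262974] (array([-0.0017,  0.0023,  0.1114]), np.float64(0.0014)) 0.22448924545282842
```

View pics/pair2.png

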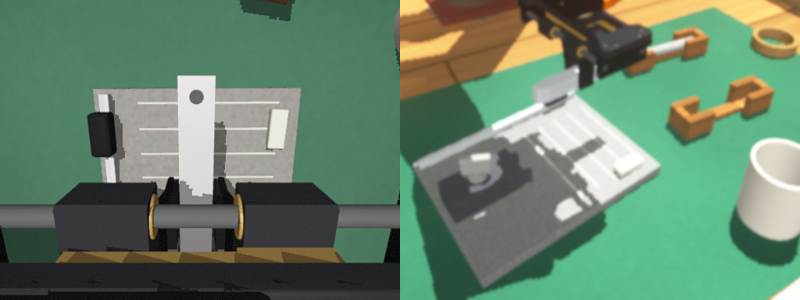

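The bar is held straight and level by its middle, with the dot at the tail at about (196,97) in the left half. The socket is ahead of it. I'll lower it onto the board.

```bash
python3 -m inch '[[[-0.002,0.0025,0.03],[0,0,0.001],-1],[[-0.002,0.0025,0.06],[0,0,0.001],-1],[[-0.002,0.0025,0.085],[0,0,0.001],-1],[[-0.002,0.0025,0.1],[0,0,0.001],-1],[[-0.002,0.0025,0.106],[0,0,0.001],-1],[[-0.002,0.0025,0.109],[0,0,0.001],-1],[[-0.002,0.0025,0.11],[0,0,0.001],-1],[[-0.002,0.0025,0.111],[0,0,0.001],-1],[[-0.002,0.0025,0.111],[0,0,0.001],-1],[[-0.002,0.0025,0.111],[0,0,0.001],-1]]'
```

```text
t: 5.5
eef_pos: [589.7, -21.8, 34.9]
ee_rot: [2.066, 2.364, 0.002]
wrist_force: [0.7, 0.5, -1.1]
finger_gap: 0.227
grip_force: 40.0
```

```bash
python3 -m inch '[[[0,0,0.001],[0,0,0],-1],[[0,0,0.002],[0,0,0],-1],[[0,0,0.002],[0,0,0],-1],[[0,0,0.002],[0,0,0],-1]]'
```

```text
t: 5.83
eef_pos: [589.5, -21.8, 33.3]
ee_rot: [2.067, 2.364, 0.001]
wrist_force: [-2.2, 0.5, 6.1]
finger_gap: 0.227
grip_force: 40.0
```

```bash
python3 -m inch '[[[0,0,0],[0,0,0],0],[[0,0,0],[0,0,0],0],[[0,0,0],[0,0,0],0],[[0,0,0],[0,0,0],0],[[0,0,-0.03],[0,0,0],0],[[0,0,-0.07],[0,0,0],0],[[0,0,-0.11],[0,0,0],0],[[-0.02,0,-0.145],[0,0,0],0],[[-0.05,0,-0.17],[0,0,0],0],[[-0.09,0,-0.18],[0,0,0],0]]'
python3 -m inch '[[[-0.04,0,0],[0,0,0],0],[[-0.07,0,0],[0,0,0],0],[[-0.09,0,0],[0,0,0],0],[[-0.09,0,0],[0,0,0],0],[[-0.09,0,0],[0,0,0],0],[[-0.09,0,0],[0,0,0],0]]'
python3 - <<'E'
from h import *; from cell import manip; import cv2
d=manip.get_image("wrist"); np.savez("pics/w3.npz",**d)
cv2.imwrite("pics/w3.png",cv2.resize(d["img"][:,:,::-1],(768,576),interpolation=cv2.INTER_CUBIC))
s=manip.state();print(s["t"],s["eef_pos"],s["ee_rot"])
E
```

```text
t: 6.67
eef_pos: [603.1, -110.4, 217.4]
ee_rot: [2.059, 2.364, 0.006]
wrist_force: [2.2, 0.0, 1.1]
finger_gap: 0.499
grip_force: 0.0
t: 7.17
eef_pos: [612.5, -199.4, 211.0]
ee_rot: [-2.067, -2.364, -0.0]
wrist_force: [-0.1, -1.0, -0.2]
finger_gap: 0.499
grip_force: 0.0
7.2167 [ 612.53530591 -198.90788798  211.18386425] [-2.06620223e+00 -2.36523027e+00 -2.73302552e-04]
```

View pics/w3.png

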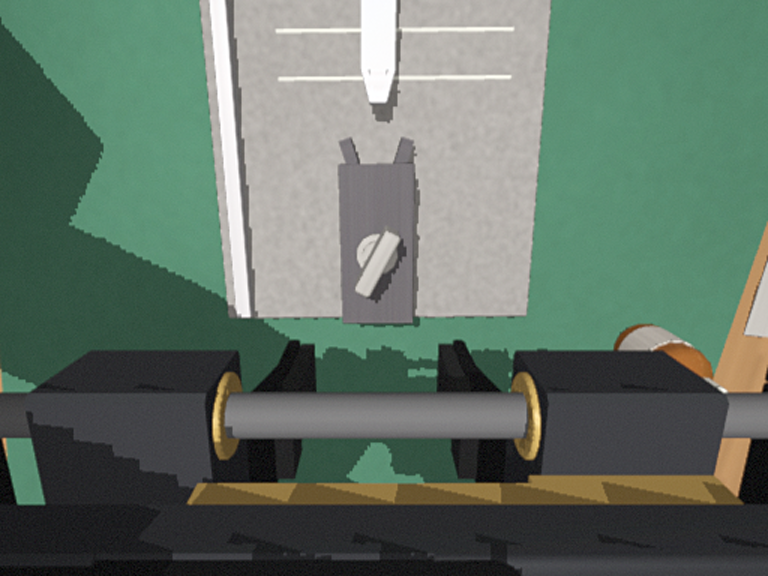

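The bar lies on the board with its nose tip at about (379,100). The socket lips start at (345,139) and (408,139), and the socket's top runs from (338,164) to (414,323). The wing blade runs from (390,235) to (365,293). I'll enlarge this area to measure it.

```bash
python3 - <<'E'
from h import *; import cv2
im=np.load("pics/w3.npz")["img"][:,:,::-1]
a=im[0:120,215:285]; b=im[100:220,215:285]
cv2.imwrite("pics/c3.png",np.hstack([cv2.resize(x,None,fx=5,fy=5,interpolation=cv2.INTER_CUBIC) for x in(a,b)]))
E
```

```text
(no output)
```

View pics/c3.png

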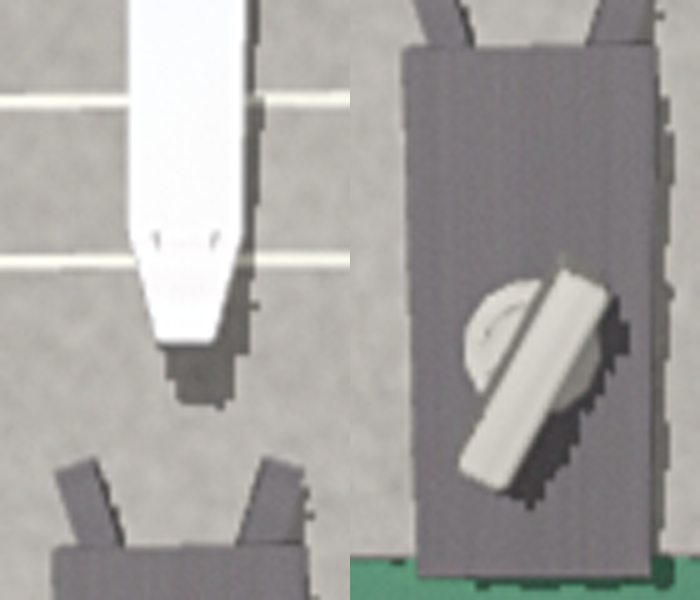

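```bash
cat > m3.py <<'E'
from h import *
d=np.load("pics/w3.npz"); print("cam",-d["R"].T@d["t"])
L=lambda p,z,o=0:ray(d,((p[0]+.5)/5-.5+215,(p[1]+.5)/5-.5+o),z)
f=(L((53,47),52,100)+L((306,45),52,100))/2; r=(L((70,577),52,100)+L((300,577),52,100))/2
print("w",np.linalg.norm(L((53,47),52,100)-L((306,45),52,100)),np.linalg.norm(L((70,577),52,100)-L((300,577),52,100)),np.linalg.norm(r-f))
th=np.arctan2(*(r-f)[1::-1]); print("socket",f,r,th)
lip=(L((98,458),36)+L((265,458),36))/2; lip2=(L((54,470),36)+L((303,470),36))/2; print("lips",lip,lip2,np.linalg.norm(L((98,458),36)-L((265,458),36)))
b1=(L((129,10),40)+L((246,10),40))/2; b2=(L((130,225),40)+L((241,225),40))/2; tip=(L((155,342),40)+L((217,342),40))/2
print("bar",b1,b2,tip,np.arctan2(*(b2-b1)[1::-1]),np.arctan2(*(tip-b1)[1::-1]))
w=[(L((566-350,268),87,100)+L((612-350,292),87,100))/2,(L((458-350,467),87,100)+L((503-350,492),87,100))/2]
print("wing",w,(w[0]+w[1])/2,np.linalg.norm(w[1]-w[0]),"ang",np.arctan2(*(w[1]-w[0])[1::-1]))
e=np.array([np.cos(th),np.sin(th)]);n=np.array([-e[1],e[0]])
for k,v in dict(lip=lip,b1=b1,b2=b2,tip=tip,wing=(w[0]+w[1])/2,f=f,r=r).items():
    q=v[:2]-f[:2]; print(k,"x",35+q@e,"y",q@n)
E
python3 m3.py
```

```text
cam [ 603.46713052 -126.98037861  358.44242546]
w 45.70960845316653 45.33303680654747 101.25777131898984
socket [ 603.89789795 -131.05814149   52.        ] [ 618.59045151 -231.24429384   52.        ] -1.425181776855987
lips [ 602.1493455  -115.40175336   36.        ] [ 601.88074859 -117.60909335   36.        ] 31.31361478973485
bar [593.21728304 -42.05281156  40.        ] [597.51791064 -76.07296853  40.        ] [600.26281813 -95.48263247  40.        ] -1.4450492288055472 -1.439687540491323
wing [array([ 618.71225845, -166.53286545,   87.        ]), array([ 605.20654744, -203.09043322,   87.        ])] [ 611.95940295 -184.81164933   87.        ] 38.97255433978082 ang -1.924680776735504
lip x 19.25558881569171 y 0.541702418223093
b1 x -54.61314210733782 y 2.3471370443030604
b2 x -20.328999917530027 y 1.6659088638825146
tip x -0.7264625178045492 y 1.5654147770504039
wing x 89.35435866532353 y 0.1765284243289391
f x 35.0 y 0.0
r x 136.25777131898985 y -4.0838901723242494e-15
```

```bash
cat > t.py <<'E'
import sys; from h import *; from cell import manip
th=-1.428; e=np.array([np.cos(th),np.sin(th)]);n=np.array([-e[1],e[0]]); f=np.array([603.9,-131.06])
x,y,z,a=map(float,sys.argv[1:5]); p=f+(x-35)*e+y*n
s=manip.state(); q=s["eef_pos"][:2]-f
print("now x,y",35+q@e,q@n,s["eef_pos"][2],"go",tool([*p,z],th+a+np.pi/2,s))
E
python3 t.py -135 3.5 33.5 -0.013
```

```text
now x,y 103.386230173294 -1.1081218991100223 211.18386424989563 go (array([0.2383, 0.0028, 0.1779]), np.float64(0.005))
```

```bash
python3 -m inch '[[[0.035,0,0],[0,0,0.005],0],[[0.075,0,0],[0,0,0.005],0],[[0.115,0.001,0],[0,0,0.005],0],[[0.155,0.002,0],[0,0,0.005],0],[[0.195,0.003,0.01],[0,0,0.005],0],[[0.225,0.003,0.03],[0,0,0.005],0],[[0.238,0.003,0.06],[0,0,0.005],0],[[0.238,0.003,0.09],[0,0,0.005],0],[[0.238,0.003,0.11],[0,0,0.005],0],[[0.238,0.003,0.12],[0,0,0.005],0]]'
python3 -m inch '[[[0,0,0],[0,0,0],0],[[0,0,0],[0,0,0],0],[[0,0,0],[0,0,0],0]]'; python3 t.py -135 3.5 33.5 -0.013
```

```text
t: 8.05
eef_pos: [581.0, 38.5, 88.2]
ee_rot: [-2.067, -2.36, 0.005]
wrist_force: [-0.8, -0.1, -0.7]
finger_gap: 0.501
grip_force: 0.0
t: 8.3
eef_pos: [585.2, 36.3, 93.5]
ee_rot: [2.072, 2.358, 0.003]
wrist_force: [0.2, -0.3, 0.2]
finger_gap: 0.504
grip_force: 0.0
now x,y -133.28695065759428 5.313211339387596 93.46407248014819 go (array([ 0.0017, -0.002 ,  0.06  ]), np.float64(-0.0007))
```

```bash
python3 -m inch '[[[0.001,-0.001,0.02],[0,0,0],0],[[0.001,-0.001,0.04],[0,0,0],0],[[0.001,-0.001,0.053],[0,0,0],0],[[0.001,-0.001,0.059],[0,0,0],0],[[0.001,-0.001,0.059],[0,0,0],0],[[0.001,-0.001,0.059],[0,0,0],0],[[0.001,-0.001,0.059],[0,0,0],0]]'; python3 t.py -135 3.5 33.5 -0.013
```

```text
t: 8.88
eef_pos: [583.9, 36.9, 33.9]
ee_rot: [2.073, 2.359, 0.002]
wrist_force: [-0.5, 0.4, 0.5]
finger_gap: 0.5
grip_force: 0.0
now x,y -134.13179187819645 4.102062700683085 33.90304201173007 go (array([ 0.0009, -0.0006,  0.0004]), np.float64(-0.0009))
```

```bash
python3 -m inch '[[[0,0,0],[0,0,0],-1],[[0,0,0],[0,0,0],-1],[[0,0,0],[0,0,0],-1],[[0,0,0],[0,0,0],-1],[[0,0,0],[0,0,0],-1],[[0,0,0],[0,0,0],-1]]' 40; python3 t.py -100 0 33.5 0
```

```text
t: 9.38
eef_pos: [582.8, 37.1, 32.8]
ee_rot: [2.073, 2.36, 0.0]
wrist_force: [-1.7, -0.5, 2.6]
finger_gap: 0.22
grip_force: 40.0
now x,y -134.41239934000865 3.08051948007843 32.79963133500899 go (array([-0.0345, -0.0026, -0.0007]), np.float64(-0.0137))
```

```bash
python3 -m inch '[[[-0.004,-0.001,0],[0,0,-0.005],-1],[[-0.009,-0.002,0],[0,0,-0.01],-1],[[-0.014,-0.0026,0],[0,0,-0.013],-1],[[-0.019,-0.0026,0],[0,0,-0.013],-1],[[-0.024,-0.0026,0],[0,0,-0.013],-1],[[-0.028,-0.0026,0],[0,0,-0.013],-1],[[-0.028,-0.0026,0],[0,0,-0.013],-1],[[-0.028,-0.0026,0],[0,0,-0.013],-1]]'; python3 t.py -60 0 33.5 0
```

```text
t: 10.05
eef_pos: [584.2, 7.7, 32.8]
ee_rot: [2.058, 2.372, -0.001]
wrist_force: [1.4, -2.4, 4.6]
finger_gap: 0.23
grip_force: 40.0
now x,y -105.16553906933333 0.23961092979662657 32.787470264715324 go (array([-0.0452, -0.0002, -0.0006]), np.float64(-0.0013))
```

```bash
python3 -m inch '[[[-0.004,0,0],[0,0,0],-1],[[-0.008,0,0],[0,0,0],-1],[[-0.012,0,0],[0,0,0],-1],[[-0.016,0,0],[0,0,0],-1],[[-0.02,0,0],[0,0,0],-1],[[-0.024,0,0],[0,0,0],-1],[[-0.024,0,0],[0,0,0],-1]]'; python3 t.py -60 0 33.5 0
```

```text
t: 10.63
eef_pos: [587.5, -15.0, 32.8]
ee_rot: [2.058, 2.373, 0.001]
wrist_force: [-0.4, 0.8, 4.1]
finger_gap: 0.222
grip_force: 40.0
now x,y -82.23975403407056 0.28851570638032586 32.79754441877448 go (array([-0.0222, -0.0003, -0.0007]), np.float64(-0.0009))
```

```bash
python3 -m inch '[[[-0.005,0,0],[0,0,0],-1],[[-0.01,0,0],[0,0,0],-1],[[-0.015,0,0],[0,0,0],-1],[[-0.02,0,0],[0,0,0],-1],[[-0.025,0,0],[0,0,0],-1],[[-0.03,0,0],[0,0,0],-1],[[-0.035,0,0],[0,0,0],-1],[[-0.035,0,0],[0,0,0],-1]]'; python3 t.py -9 0 33.5 0
```

```text
t: 11.3
eef_pos: [592.4, -49.8, 32.8]
ee_rot: [2.058, 2.373, 0.0]
wrist_force: [0.1, -0.8, 3.9]
finger_gap: 0.22
grip_force: 40.0
now x,y -47.068598656182544 0.18588620754262744 32.75200884043872 go (array([-0.0381, -0.0001, -0.0007]), np.float64(-0.001))
```

```bash
python3 -m inch '[[[-0.005,0,0],[0,0,0],-1],[[-0.01,0,0],[0,0,0],-1],[[-0.015,0,0],[0,0,0],-1],[[-0.02,0,0],[0,0,0],-1],[[-0.025,0,0],[0,0,0],-1],[[-0.03,0,0],[0,0,0],-1],[[-0.032,0,0],[0,0,0],-1],[[-0.034,0,0],[0,0,0],-1],[[-0.034,0,0],[0,0,0],-1]]'; python3 t.py -9 0 33.5 0
```

```text
t: 12.05
eef_pos: [597.1, -82.8, 32.8]
ee_rot: [-2.058, -2.373, -0.001]
wrist_force: [-0.5, 2.0, 5.8]
finger_gap: 0.224
grip_force: 40.0
now x,y -13.749235318704471 0.16253585641770518 32.78153299676147 go (array([-0.0047, -0.0002, -0.0007]), np.float64(-0.0009))
```

```bash
python3 -m inch '[[[-0.001,0,0],[0,0,0],-1],[[-0.002,0,0],[0,0,0],-1],[[-0.003,0,0],[0,0,0],-1],[[-0.004,0,0],[0,0,0],-1],[[-0.005,0,0],[0,0,0],-1],[[-0.005,0,0],[0,0,0],-1]]'; python3 t.py -9 0 33.5 0;python3 -m inch '[[[-0.001,0,0],[0,0,0],-1],[[-0.002,0,0],[0,0,0],-1],[[-0.002,0,0],[0,0,0],-1]]'; python3 t.py -9 0 33.5 0
```

```text
t: 12.55
eef_pos: [597.8, -87.3, 32.8]
ee_rot: [-2.058, -2.373, -0.001]
wrist_force: [0.0, 3.0, 6.4]
finger_gap: 0.222
grip_force: 40.0
now x,y -9.191802054687635 0.16455491238884482 32.76781349121278 go (array([-0.0002, -0.0002, -0.0007]), np.float64(-0.0006))
t: 12.8
eef_pos: [597.9, -88.3, 32.8]
ee_rot: [-2.057, -2.372, -0.002]
wrist_force: [-0.3, 6.5, 6.9]
finger_gap: 0.225
grip_force: 40.0
now x,y -8.128251913699053 0.16493220776570255 32.77575158565531 go (array([ 0.0009, -0.0002, -0.0007]), np.float64(-0.0006))
```

```bash
for i in 1 2; do python3 -m inch '[[[-0.001,0,0],[0,0,0],-1],[[-0.002,0,0],[0,0,0],-1],[[-0.002,0,0],[0,0,0],-1]]'; python3 t.py -9 0 33.5 0; done
```

```text
t: 13.05
eef_pos: [597.9, -88.4, 32.8]
ee_rot: [-2.055, -2.371, -0.005]
wrist_force: [-1.6, 13.8, 9.7]
finger_gap: 0.222
grip_force: 40.0
now x,y -8.044021986378546 0.17495893621290895 32.79100643037644 go (array([ 0.001 , -0.0002, -0.0007]), np.float64(-0.0006))
t: 13.3
eef_pos: [597.9, -88.5, 32.8]
ee_rot: [-2.054, -2.369, -0.007]
wrist_force: [-2.1, 19.8, 12.4]
finger_gap: 0.225
grip_force: 40.0
now x,y -7.9422154263130125 0.13432391801545843 32.75127286871943 go (array([ 0.0011, -0.0001, -0.0007]), np.float64(-0.0006))
```

The bar stopped at the expected depth and the force climbed to 20 N with no further travel, so it is home. I'll unload, release and lift.

```bash
python3 -m inch '[[[0.0015,0,0],[0,0,0],-1],[[0.003,0,0],[0,0,0],-1],[[0.003,0,0],[0,0,0],0],[[0.003,0,0],[0,0,0],0],[[0.003,0,0],[0,0,0],0],[[0.003,0,0],[0,0,0],0],[[0.003,0,-0.03],[0,0,0],0],[[0.003,0,-0.07],[0,0,0],0],[[0.003,0,-0.1],[0,0,0],0],[[0.003,0,-0.13],[0,0,0],0]]'
python3 -m inch '[[[-0.04,0,-0.02],[0,0,0],0],[[-0.08,0,-0.04],[0,0,0],0],[[-0.12,0,-0.045],[0,0,0],0],[[-0.16,0,-0.045],[0,0,0],0],[[-0.18,0,-0.045],[0,0,0],0],[[-0.18,0,-0.045],[0,0,0],0],[[-0.18,0,-0.045],[0,0,0],0],[[-0.18,0,-0.045],[0,0,0],0]]'
python3 - <<'E'
from h import *; from cell import manip; import cv2
d=manip.get_image("wrist"); np.savez("pics/w4.npz",**d)
im=d["img"][:,:,::-1]; cv2.imwrite("pics/w4.png",cv2.resize(im[30:270,130:370],(600,600),interpolation=cv2.INTER_CUBIC))
s=manip.state();print(s["t"],s["eef_pos"],s["ee_rot"])
E
```

```text
t: 14.13
eef_pos: [598.0, -91.5, 164.0]
ee_rot: [2.059, 2.373, -0.0]
wrist_force: [0.4, 0.2, 0.6]
finger_gap: 0.498
grip_force: 0.0
t: 14.8
eef_pos: [623.0, -268.7, 206.7]
ee_rot: [-2.058, -2.372, -0.0]
wrist_force: [-0.8, 0.4, -0.2]
finger_gap: 0.498
grip_force: 0.0
14.85 [ 623.21971109 -268.12202257  206.87713551] [-2.05667959e+00 -2.37284959e+00 -6.50562440e-05]
```

View pics/w4.png

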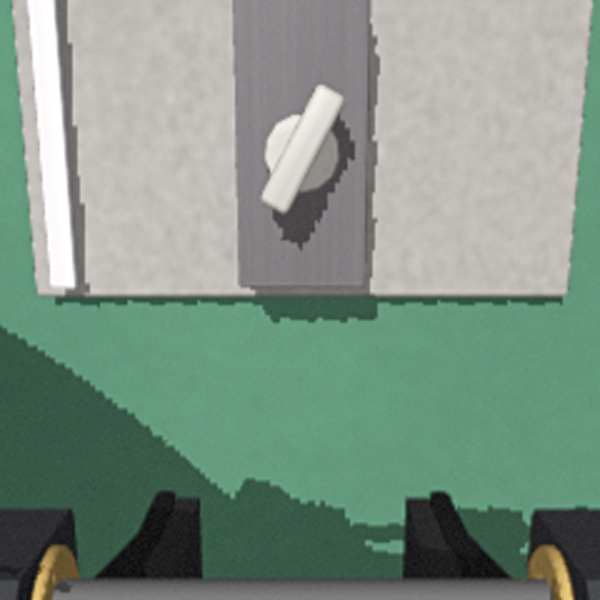

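```bash
python3 - <<'E'
from h import *; from cell import manip
d=np.load("pics/w4.npz"); L=lambda p:ray(d,((p[0]+.5)/2.5-.5+130,(p[1]+.5)/2.5-.5+30),87)
a=(L((321,83))+L((345,97)))/2; b=(L((262,200))+L((286,214)))/2
w=(a+b)/2; h=np.arctan2(*(b-a)[1::-1]); print(a,b,w,np.linalg.norm(b-a),h)
s=manip.state(); print(s["joints"],tool([w[0],w[1],140],h+np.pi/2,s))
E
python3 t.py 90 0 140 0
```

```text
[ 618.72741745 -167.16104635   87.        ] [ 605.53397034 -203.99132978   87.        ] [ 612.13069389 -185.57618806   87.        ] 39.12207591671409 -1.9147777134554484
[-5.22554343e-01  3.67357608e-01  1.40255055e+00  3.27704240e-04
  1.37312349e+00 -6.65132812e-01] (array([0.0832, 0.0008, 0.067 ]), np.float64(0.4865))
now x,y 173.4164116478219 -0.3824330741984594 206.87713551105756 go (array([0.0833, 0.0004, 0.067 ]), np.float64(-0.0003))
```

```bash
python3 -m inch '[[[0.03,0,0.01],[0,0,0.1],0],[[0.06,0.001,0.02],[0,0,0.2],0],[[0.083,0.001,0.03],[0,0,0.3],0],[[0.083,0.001,0.05],[0,0,0.4],0],[[0.083,0.001,0.06],[0,0,0.487],0],[[0.083,0.001,0.06],[0,0,0.487],0],[[0.083,0.001,0.06],[0,0,0.487],0],[[0.083,0.001,0.06],[0,0,0.487],0]]'
python3 - <<'E'
from h import *; from cell import manip; import cv2
d=manip.get_image("wrist"); np.savez("pics/w5.npz",**d); cv2.imwrite("pics/w5.png",cv2.resize(d["img"][:,:,::-1],(768,576),interpolation=cv2.INTER_CUBIC))
s=manip.state(); print(s["eef_pos"],tool([612.0,-185.3,74],-1.919+np.pi/2,s))
E
```

```text
t: 15.52
eef_pos: [613.4, -186.5, 148.6]
ee_rot: [2.566, 1.811, 0.001]
wrist_force: [-0.9, -0.4, 0.3]
finger_gap: 0.497
grip_force: 0.0
[ 613.55623967 -186.86329427  148.9542082 ] (array([ 0.001 , -0.0021,  0.0749]), np.float64(0.0057))
```

View pics/w5.png

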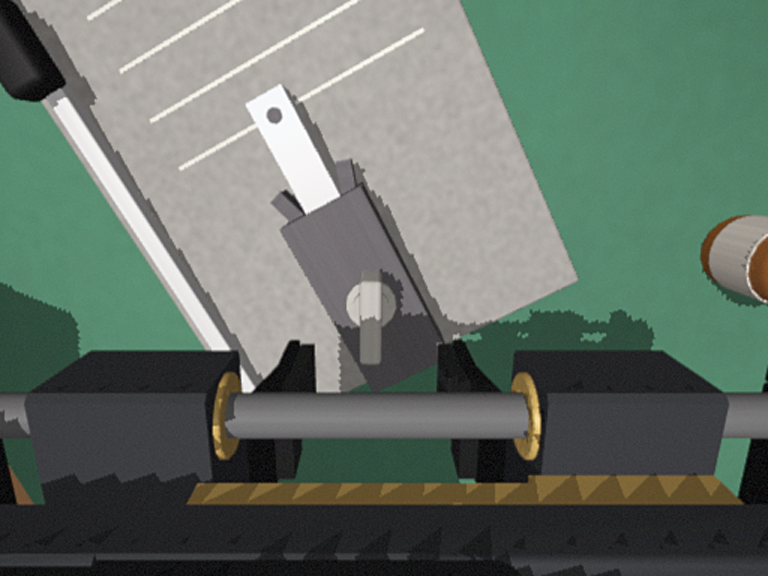

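The bar sits in the socket with its tail end at (246,105) and (283,85). The blade at (370,318) lies between the jaws and is aligned with the pads. I'll check the depth and descend.

```bash
python3 - <<'E'
from h import *
d=np.load("pics/w5.npz"); th=-1.428; e=np.array([np.cos(th),np.sin(th)]);n=np.array([-e[1],e[0]]); f=np.array([603.9,-131.06])
for p,z in(((246,105),40),((283,85),40),((282,228),52),((363,184),52),((370,273),87),((370,361),87)):
    w=ray(d,((p[0]+.5)/1.5-.5,(p[1]+.5)/1.5-.5),z); q=w[:2]-f; print(p,w,35+q@e,q@n)
E
python3 -m inch '[[[0.001,-0.0015,0.03],[0,0,0.005],0],[[0.001,-0.0015,0.055],[0,0,0.005],0],[[0.001,-0.0015,0.07],[0,0,0.005],0],[[0.001,-0.0015,0.075],[0,0,0.005],0],[[0.001,-0.0015,0.075],[0,0,0.005],0],[[0.001,-0.0015,0.075],[0,0,0.005],0],[[0.001,-0.0015,0.075],[0,0,0.005],0]]'
```

```text
(246, 105) [586.91457557 -73.78578683  40.        ] -24.10849326510295 -8.661764292807234
(283, 85) [607.38255634 -71.41871874  40.        ] -23.538639419911526 11.934752752924817
(282, 228) [ 583.21834297 -134.4202026    52.        ] 35.382763862445415 -20.949352995368503
(363, 184) [ 628.36001718 -127.77324284   52.        ] 35.22763826901188 24.678804550742615
(370, 273) [ 619.7643773  -162.95452445   87.        ] 68.82758318857665 11.163949680483837
(370, 361) [ 605.81379836 -201.91116557   87.        ] 105.40239211372307 -8.188618426993962
t: 16.15
eef_pos: [613.1, -186.1, 74.7]
ee_rot: [2.572, 1.799, 0.003]
wrist_force: [-0.2, 0.2, 1.2]
finger_gap: 0.499
grip_force: 0.0
```

```bash
python3 -m inch '[[[0,0,0],[0,0,0],-1],[[0,0,0],[0,0,0],-1],[[0,0,0],[0,0,0],-1],[[0,0,0],[0,0,0],-1],[[0,0,0],[0,0,0],-1],[[0,0,0],[0,0,0],-1]]' 40
```

```text
t: 16.65
eef_pos: [611.1, -185.2, 72.6]
ee_rot: [-2.573, -1.8, 0.001]
wrist_force: [-2.8, 1.1, 3.0]
finger_gap: 0.166
grip_force: 40.0
```

```bash
python3 -m inch '[[[0,0,0],[0,0,0],-1],[[0,0,0],[0,0,0],-1]]'; python3 - <<'E'
from h import *; from cell import manip
s=manip.state(); R=Ro.from_rotvec(s["ee_rot"]).as_matrix(); print(R.round(3),s["ft_torque"],s["wrist_force"],tool([612.0,-185.3,74],-1.919+np.pi/2,s))
E
```

```text
t: 16.82
eef_pos: [611.2, -185.2, 72.6]
ee_rot: [-2.573, -1.8, 0.001]
wrist_force: [-5.0, 0.8, 4.4]
finger_gap: 0.165
grip_force: 40.0
[[ 0.343  0.939 -0.001]
 [ 0.939 -0.343  0.   ]
 [-0.    -0.001 -1.   ]] [ 0.19253893  0.98058321 -0.01234026] [-4.98072978  0.78182832  4.36182667] (array([ 0.0002,  0.0008, -0.0014]), np.float64(-0.0017))
```

The gap reads 14.4 mm where the blade is 10 mm thick, so the tips at z ≈ 58.6 are probably pinching the stem under the blade. I'll open, raise by 5 mm and regrip.

```bash
python3 -m inch '[[[0,0,0],[0,0,0],-0.3],[[0,0,0],[0,0,0],-0.3],[[0,0,-0.003],[0,0,0],-0.3],[[0,0.0005,-0.006],[0,0,0],-0.3],[[0,0.0005,-0.006],[0,0,0],-1],[[0,0.0005,-0.006],[0,0,0],-1],[[0,0.0005,-0.006],[0,0,0],-1],[[0,0.0005,-0.006],[0,0,0],-1],[[0,0.0005,-0.006],[0,0,0],-1],[[0,0.0005,-0.006],[0,0,0],-1]]' 40
```

```text
t: 17.65
eef_pos: [611.1, -185.2, 78.3]
ee_rot: [-2.572, -1.799, 0.002]
wrist_force: [-5.1, 1.2, 3.1]
finger_gap: 0.112
grip_force: 40.0
```

```bash
python3 -m inch '[[[0,0,0],[0,0,0.1],-1],[[0,0,0],[0,0,0.2],-1],[[0,0,0],[0,0,0.3],-1],[[0,0,0],[0,0,0.4],-1],[[0,0,0],[0,0,0.5],-1],[[0,0,0],[0,0,0.6],-1],[[0,0,0],[0,0,0.7],-1],[[0,0,0],[0,0,0.8],-1],[[0,0,0],[0,0,0.8],-1]]'; cat >a.py <<'E'
from h import *; from cell import manip
s=manip.state(); y=Ro.from_rotvec(s["ee_rot"]).as_matrix()[:,1]; b=np.arctan2(y[1],y[0])-np.pi/2
print("wing angle",(-1.428-b)%np.pi,"j6",s["joints"][5],"torque",s["ft_torque"],s["finger_gap"])
E
python3 a.py
```

```text
t: 18.4
eef_pos: [611.4, -185.5, 78.3]
ee_rot: [-3.073, -0.651, 0.003]
wrist_force: [-4.2, 0.5, 3.3]
finger_gap: 0.113
grip_force: 40.0
wing angle 1.296297540120995 j6 0.7359455135362164 torque [ 0.04670851  0.90747327 -0.05013628] 0.11272729544334466
```

```bash
python3 -m inch '[[[0,0,0],[0,0,0.1],-1],[[0,0,0],[0,0,0.2],-1],[[0,0,0],[0,0,0.3],-1],[[0,0,0],[0,0,0.4],-1],[[0,0,0],[0,0,0.5],-1],[[0,0,0],[0,0,0.6],-1],[[0,0,0],[0,0,0.7],-1],[[0,0,0],[0,0,0.8],-1],[[0,0,0],[0,0,0.9],-1],[[0,0,0],[0,0,1.0],-1]]'; python3 a.py
python3 -m inch '[[[0,0,0],[0,0,0.05],-1],[[0,0,0],[0,0,0.1],-1],[[0,0,0],[0,0,0.1],-1]]'; python3 a.py
```

```text
t: 19.23
eef_pos: [611.3, -185.9, 78.3]
ee_rot: [3.009, -0.899, -0.003]
wrist_force: [-4.7, -0.8, 3.4]
finger_gap: 0.109
grip_force: 40.0
wing angle 2.2941296210915945 j6 1.7337445502999935 torque [-0.14978525  0.99007735  0.0571786 ] 0.10933146136501529
t: 19.48
eef_pos: [611.3, -186.0, 78.3]
ee_rot: [2.962, -1.045, -0.003]
wrist_force: [-4.2, -0.0, 1.9]
finger_gap: 0.111
grip_force: 40.0
wing angle 2.391999482190119 j6 1.8315627570978397 torque [-0.13525412  0.90893989 -0.00579704] 0.11067464398134379
```

```bash
python3 -m inch '[[[0,0,0],[0,0,0.05],-1],[[0,0,0],[0,0,0.1],-1],[[0,0,0],[0,0,0.1],-1],[[0,0,0],[0,0,0.1],-1]]'; python3 a.py
python3 -m inch '[[[0,0,0],[0,0,0.05],-1],[[0,0,0],[0,0,0.08],-1],[[0,0,0],[0,0,0.08],-1],[[0,0,0],[0,0,0.08],-1]]'; python3 a.py
```

```text
t: 19.82
eef_pos: [611.4, -186.0, 78.3]
ee_rot: [2.908, -1.185, -0.002]
wrist_force: [-4.3, -1.3, 2.5]
finger_gap: 0.116
grip_force: 40.0
wing angle 2.4875101618796887 j6 1.927549103238293 torque [-0.21548904  1.0007097   0.80497486] 0.1162428422414977
t: 20.15
eef_pos: [611.4, -186.1, 78.3]
ee_rot: [2.858, -1.299, -0.002]
wrist_force: [-4.5, -1.6, 2.2]
finger_gap: 0.127
grip_force: 44.5
wing angle 2.566853627607317 j6 2.007023099104574 torque [-0.21961312  1.01085079  0.99709493] 0.1268733436018441
```

The torque jumped to 1 N m at about 2.4 rad, so the screw is tight. I'll release and retreat.

```bash
python3 -m inch '[[[0,0,0],[0,0,0],0],[[0,0,0],[0,0,0],0],[[0,0,0],[0,0,0],0],[[0,0,0],[0,0,0],0],[[0,0,-0.03],[0,0,0],0],[[0,0,-0.06],[0,0,0],0],[[0,0,-0.1],[0,0,0],0],[[0,0,-0.13],[0,0,0],0],[[0,0,-0.13],[0,0,0],0],[[0,0,-0.13],[0,0,0],0]]'
python3 - <<'E'
from h import *; from cell import manip; import cv2
ims=[]
d=manip.get_image("wrist"); a=cv2.resize(d["img"][:,:,::-1],(400,300)); np.savez("pics/w6.npz",**d)
b=manip.get_image("scene")["img"][180:360,120:360,::-1]
cv2.imwrite("pics/fin.png",np.hstack([a,cv2.resize(b,(400,300),interpolation=cv2.INTER_CUBIC)]))
E
```

```text
t: 20.98
eef_pos: [614.1, -186.1, 212.0]
ee_rot: [-2.856, 1.307, -0.01]
wrist_force: [0.4, -0.3, -0.5]
finger_gap: 0.496
grip_force: 0.0
```

View pics/fin.png

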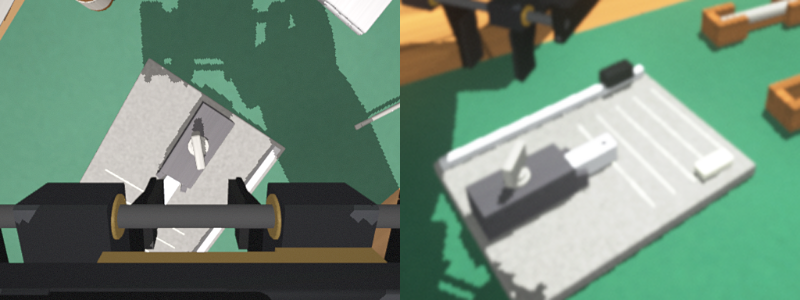

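The bar is in the socket with its tail standing out at (590,155). The wing screw at (198,150) is turned to its stop. The eraser and the round rod are where they were. I'll hand in.

```bash
python3 -c "
from cell import manip
print(manip.job_done())"
```

```text
the job is handed in; nothing more can be done
None
```

I slid the stop bar home against the end of the socket, then turned the wing screw clockwise to its tight stop; the rod and eraser were left alone, and I handed the job in at about 21 s of robot time.

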